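# Spacer collar and snap ring onto a trolley axle

## Robot

A 7-joint arm with a two-finger parallel gripper is mounted at the origin on the work surface. World frame = base frame: x ahead of the robot, y to its left, z up, the work surface at z = 0. Lengths are in m, angles in rad, forces in N, time in s.
With the tool pointing down it reaches from about 0.4 to 0.85 m from the base axis. Payload 4.5 kg.
Tool frame: the origin (TCP) lies midway between the tips of the shut fingers; the grasp point (between the pads) lies 19 mm behind it; z points along the fingers, y is the line along which they close (so a half turn about z gives the same grasp; the last joint's range is limited). The gripper opens to 88 mm and grips with 3 to 60 N. Pads are 18 mm wide; open, the fingers measure 123 mm over their backs; the gripper's body (75 mm by 187 mm) begins 45 mm behind the grasp point.
Start: joints at [1.171, 0.689, -0.195, 1.565, 0.157, 0.902, -0.215], TCP at [0.263, -0.567, 0.239] pointing down, gripper open.
Joint ranges: [-3.01, 3.01], [-0.46, 2.08], [-1.47, 1.51], [0.13, 2.56], [-1, 4.14], [0.04, 2.09], [-2.66, 2.66]. Speed limits (rad/s): [2.57, 2.57, 3.14, 3.14, 3.14, 3.14, 3.14].

## Interface

Orientations are given as a unit quaternion [x, y, z, w].
In Python, from plant import r gives the robot as it stands.
- The arm moves only by the tool carry_out, never from a script. Its argument "plan" is a list of rows, each an object with "rot": the turn, a rotation vector about the tool's x, y, z in rad, a list of three; "xyz": the shift along the tool's x, y, z in m, a list of three; "grip": the closure in counts, from 0 (fully open) to 255 (shut). In form: [{"rot": [wx, wy, wz], "xyz": [dx, dy, dz], "grip": grip}, ...]. A call has 1 to 8 rows; each row is the pose to reach, as a shift and turn from the pose commanded when the call began, along the tool's axes at that moment; what a row does not reach only later rows make up. A row lasts 1/12 s, in which the tool goes at most 41.7 mm and 7.16 degrees, less where a joint would pass 70% of its speed; a pose out of reach is approached as far as the arm can. A call with a gripper value outside its range is refused whole. The fingers move at their own pace and stop on an object; "squeeze" is the grip in N (left out, the last holds). Time passes only in rows, so rows that repeat a pose let the fingers close. It gives the time, the measured TCP pose, the force, the opening and the grip force at its end, in the units of the state.
- r.get_state(): the state, without advancing time (a new reading comes with each control period).
- r.snapshot(name): name is "scene" or "top" or "wrist"; returns the picture (480x640x3 uint8, red, green, blue); there is no depth.
- r.camera_params(name): a dict with "fx", "fy", "cx", "cy" (pixels), "position" and "attitude" of the camera in the world; the wrist camera has in their place "hand_eye" (4x4, takes a point from camera to tool coordinates, whose origin is the TCP and whose axes are the flange's). Camera axes: x right, y down, z forward; pixel columns grow to the right and rows downward; lengths in m; the calibration is good to about 2 mm. A picture is of the moment at which its call begins: read the wrist's pose just before it. camera_params takes no time and is no camera call.
- r.finish_job(): hands the job in; it is judged then, once.
The state is a dict: "clock": time; "q": joint angles; "qd": joint speeds; "joint_torque": joint torques, N m; "tool_pos": TCP position; "eef_rot": TCP orientation; "contact_force": force on the tool from outside, world axes, zero at the start; "moment": the same for the moment, N m; "opening": opening from 0.0 (shut) to 1.0 (fully open); "finger_force": force on a finger pad.
Only numpy, scipy, OpenCV 4.12 (cv2) and the standard library are available. Lean on these libraries where they do the work, as an engineer would, in place of code of your own. Each camera call takes 0.05 s, during which the arm holds its last target. There are 200 camera calls.

## Task

Fit the brass spacer collar from the blue tray over the upright axle stub so that it sits flat on the wheel's hub, and let go of it. Then take the red-handled snap-ring pliers, squeeze them to spread the ring on their tips, and slide the spread ring level down over the axle end until it is at the groove, just on top of the collar. Finish right there, still holding the pliers squeezed with the ring spread around the groove and not leaning hard on the collar, and leave everything else on the bench alone.

Things in the scene. Friction and masses are not known exactly. Their poses are not given: they have to be found in the camera images.
- axle: Fixed trolley wheel (black tyre 150 mm across, red rim) lying flat, its aluminium axle stub standing up in the middle. Origin on the axle's axis at bench level. Tyre top 52 mm up; steel hub face, 52 mm across, 58 mm up; axle 24 mm across; dark groove (19 mm across) 88 to 93.5 mm up; axle end 108 mm up, top 5 mm tapered to 16 mm across.
- hub_face (a point): Centre of the hub face, 58 mm above the bench, where the collar's underside must sit; z up.
- groove (a point): Point on the axle's axis, 90.5 mm above the bench, within the groove. z up.
- axle_end (a point): Centre of the axle's upper end, 108 mm above the bench.
- tray: Fixed shallow blue tray, 170 x 130 mm (its x and y), walls 16 mm high and 4 mm thick, inner floor about 4 mm above the bench. Origin at the centre of its underside.
- collar: Loose brass collar standing in the tray: 42 mm outer diameter, 27.6 mm bore, 30 mm high, 120 g or so. Origin at the centre of its underside, z along the bore. Seated on the hub its top is level with the lower edge of the groove.
- rest: Fixed wooden rest for the pliers: base board 6 mm high and two blocks 36 mm high, one under the pivot (x -24 to +20 mm, 50 mm wide), one under the handle ends (x -125 to -101 mm, 100 mm wide); between them the handles are free. Origin at bench level under the pivot, x from handles to tips.
- pliers: Loose snap-ring pliers, 180 g, flat on the rest, bent tips down with the snap ring hooked on (it stays on). Origin on the pivot axis at the underside of pivot and handles; x from handles to tips, z up. Two red handles, z 0 to 16 mm, x -39 to -117 mm, symmetric about x: at x = -60 mm they are 48 mm wide over all, 28 mm with parallel faces when squeezed. They balance about 20 mm behind the pivot.
- ring (a point): Centre of the spread opening of the steel snap ring, a level C 3 mm thick, at mid-thickness (20 mm below the pliers' origin; ring underside 21.5 mm below). Relaxed, its 21 mm opening will not pass the axle; fully spread, a 28 mm circle passes. This point is fixed on the pliers, at x = 52, y = 0, z = -20 mm in the pliers' frame.
- pliers_squeeze (a joint): Angle of each pliers handle: 0 relaxed, 0.16 rad fully squeezed (a stop). Squeezing the handles together spreads the tips and ring; a spring (about 10 N at x = -60 mm) reopens them.
- slug: Solid dark steel cylinder, 28 mm across, 18 mm high, also in the tray. Not to be moved.
- mug: Red mug, 80 mm across, 95 mm high; bystander.
- jar: Red jar, 100 mm high; bystander.
- screwdriver: Yellow-handled screwdriver lying in front of the robot; bystander.
- wrench: Steel spanner lying beyond the wheel; bystander.
Mind the look-alikes: they are no part of the job. What is shaped like the pliers but green is not meant. There is more than one size of the tray; the one meant has the size given above.

How it is judged:
On the way, in this order (a step that is already met when the one before it is completed fails the run):
1. the collar sits flat on the hub, around the axle, let go (horizontal distance between collar and axle below 0.005 m and z of collar in the frame of hub_face between -0.003 and 0.003 m and angle between collar's own z axis and vertical below 0.12 rad and contact force between the fingers and collar below 0.1 N and linear speed of collar below 0.02 m/s), for 0.2 s.
2. the pliers are held squeezed with the ring spread, level, above the axle end (contact force between the fingers and pliers above 5 N and value of joint pliers_squeeze above 0.12 rad and horizontal distance between ring and groove below 0.01 m and z of ring in the frame of axle_end above 0.001 m and angle between pliers's own z axis and vertical below 0.15 rad), for 0.1 s.
At the end, for the whole second after the job is handed in: Collar flat on the hub (3 mm in height, 5 mm of axis), free of the fingers; pliers gripped over 5 N, squeezed past 0.12 rad, level to 0.15 rad, still; ring within 5 mm of the axis, 2.5 mm below to 3 mm above the groove point; under 20 N on collar or axle, none on rest or tray (horizontal distance between collar and axle below 0.005 m and z of collar in the frame of hub_face between -0.003 and 0.003 m and angle between collar's own z axis and vertical below 0.12 rad and contact force between the fingers and collar below 0.1 N and contact force between the fingers and pliers above 5 N and value of joint pliers_squeeze above 0.12 rad and horizontal distance between ring and groove below 0.005 m and z of ring in the frame of groove between -0.0025 and 0.003 m and angle between pliers's own z axis and vertical below 0.15 rad and linear speed of pliers below 0.02 m/s and contact force between pliers and collar below 20 N and contact force between pliers and axle below 20 N and contact force between pliers and rest below 0.1 N and contact force between pliers and tray below 0.1 N); the arm keeps its last pose, push and grip.
It fails at once if a bystander was moved by more than 30 mm (distance of any of slug, mug, jar, screwdriver, wrench from where it was at the start of the episode above 0.03 m).
It also fails if it takes over 51 s, if anything falls off the work surface, if the arm or the gripper's body presses on something with over 40 N, if the wrist force passes 120 N, or if a joint passes its speed limit or range.

## Working session

There is one attempt and no reset: what is moved stays moved. The work goes in short steps, Python scripts to look and compute and a tool call to move; the robot and the scene stay as the last step left them, time stands still between calls to the robot, and variables do not carry over. Pictures are saved under pics/ and viewed, at most 10 in all, crops included, and the job is handed in when it is done.

Besides the shell and the picture viewer there is one more tool, called after "Request:" in YAML: its name, and indented under it one key for each argument. carry_out: Moves the arm, as the interface text tells. Its arguments: {"type":"object","properties":{"plan":{"type":"array"},"squeeze":{"type":"number"}},"required":["plan"]}

```bash
mkdir -p pics; ls
python3 - <<'E'
from plant import r
import cv2
s=r.get_state(); print(s['clock'],s['tool_pos'],s['eef_rot'],s['opening'])
for n in ("scene","top"):
    cv2.imwrite(f"pics/{n}0.png",r.snapshot(n)[:,:,::-1]); print(r.camera_params(n))
print(r.camera_params("wrist"))
E
```

```text
pics
0.0 [ 0.26237581 -0.56656576  0.23792142] [ 9.76567907e-01  2.15207570e-01 -2.59348067e-04 -8.70333215e-04] 1.0004728568092955
{'fx': 446.2998259876876, 'fy': 446.2998259876876, 'cx': 318.69919671319025, 'cy': 249.29978269998642, 'position': array([ 1.34182682, -0.29071227,  1.12685958]), 'attitude': array([ 0.77968925,  0.53029592, -0.19073876, -0.27292789])}
{'fx': 450.0375170340673, 'fy': 450.0375170340673, 'cx': 313.80911432942327, 'cy': 237.54438512529694, 'position': array([4.49063885e-01, 9.60750978e-04, 1.08620795e+00]), 'attitude': array([-0.69510108,  0.71652125, -0.04007827,  0.04272605])}
{'fx': 354.5494700345646, 'fy': 354.5494700345646, 'cx': 320.4440103272634, 'cy': 240.57988235659658, 'hand_eye': array([[ 1.02461011e-04, -9.66104652e-01, -2.58150713e-01,
         6.59152844e-02],
       [ 9.99999739e-01,  2.83503682e-04, -6.64082001e-04,
        -2.83512210e-04],
       [ 7.14759388e-04, -2.58150577e-01,  9.66104429e-01,
        -1.46217936e-01],
       [ 0.00000000e+00,  0.00000000e+00,  0.00000000e+00,
         1.00000000e+00]])}
```

View pics/top0.png

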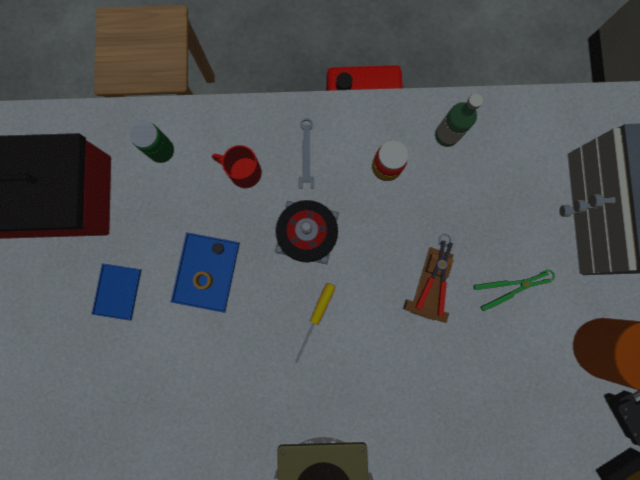

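View pics/scene0.png

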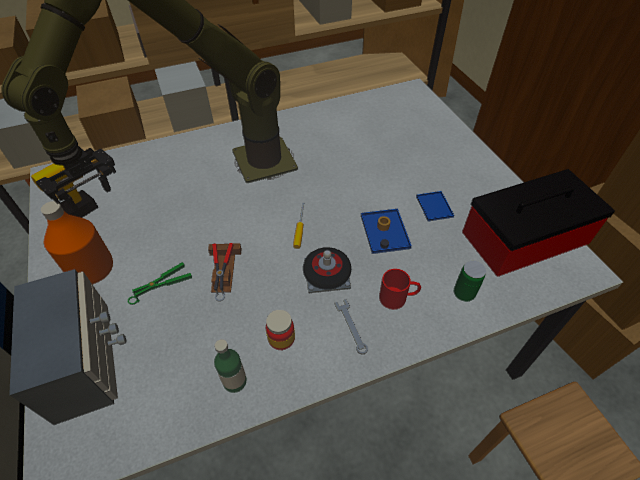

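Top view: axle end at about (306,227), collar (202,281), slug (218,248), red pliers pivot (442,264) with the ring at (445,239). The scene view agrees. Next I measure on an enlarged crop.

```bash
cat > h.py <<'E'
from plant import r
import numpy as np, cv2
from scipy.spatial.transform import Rotation as R
def cam(n,st=None):
    c=r.camera_params(n)
    if n=="wrist":
        T=np.eye(4); T[:3,:3]=R.from_quat(st['eef_rot']).as_matrix(); T[:3,3]=st['tool_pos']; T=T@c['hand_eye']
        return c,T[:3,:3],T[:3,3]
    return c,R.from_quat(c['attitude']).as_matrix(),np.array(c['position'])
def w(C,u,v,z):
    c,M,p=C; d=M@[(u-c['cx'])/c['fx'],(v-c['cy'])/c['fy'],1]
    return p+d*(z-p[2])/d[2]
def px(C,P):
    c,M,p=C; q=M.T@(np.array(P)-p); return np.array([c['fx']*q[0]/q[2]+c['cx'],c['fy']*q[1]/q[2]+c['cy']])
E
python3 - <<'E'
from h import *
im=cv2.imread("pics/top0.png"); a=im[220:320,165:250]; b=im[190:270,265:350]; c=im[228:328,395:470]
f=lambda x:cv2.resize(x,None,fx=4,fy=4,interpolation=cv2.INTER_CUBIC)
o=np.zeros((400,780,3),np.uint8)
o=np.zeros((600,800,3),np.uint8)
A,B,Cc=f(a),f(b),f(c)
o[:400,:340]=A; o[:400,345:645]=Cc
o2=cv2.resize(B,(200*85//100,160)); o[405:565,:170]=o2
cv2.imwrite("pics/z0.png",o)
C=cam("top")
for n,u,v,z in [("axle",306,227,.108),("collar",202,281,.034),("slug",218,248,.022),("piv",442,264,.05),("ring",445,239,.02),("tray",205,272,.01)]: print(n,w(C,u,v,z).round(3))
S=cam("scene")
for n,u,v,z in [("axle",327,254,.108),("collar",384,220,.034),("ring",220,297,.02)]: print(n,w(S,u,v,z).round(3))
s=r.get_state(); print(R.from_quat(s['eef_rot']).as_matrix().round(3))
E
```

```text
axle [0.588 0.019 0.108]
collar [0.479 0.267 0.034]
slug [0.556 0.231 0.022]
piv [ 0.501 -0.29   0.05 ]
ring [ 0.562 -0.309  0.02 ]
tray [0.501 0.265 0.01 ]
axle [0.599 0.018 0.108]
collar [0.482 0.27  0.034]
ring [ 0.567 -0.308  0.02 ]
[[ 0.907  0.42  -0.001]
 [ 0.42  -0.907  0.001]
 [-0.    -0.002 -1.   ]]
```

View pics/z0.png

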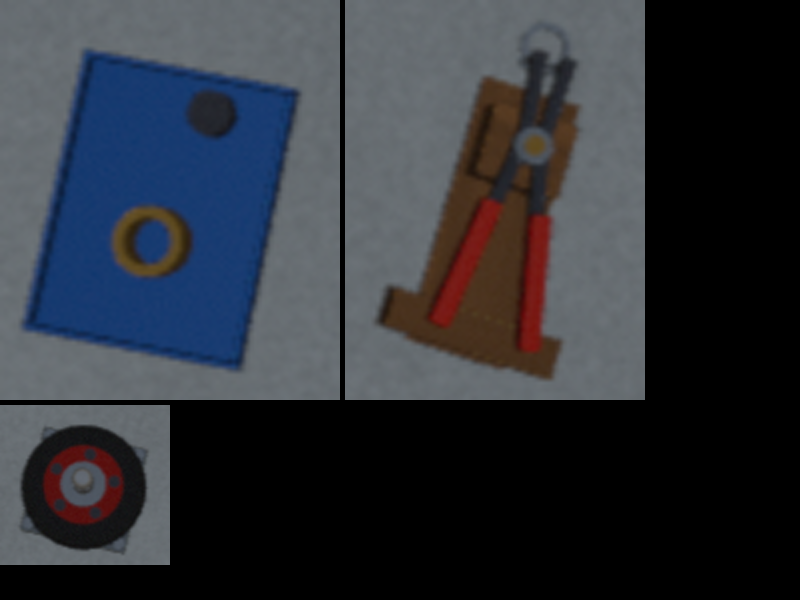

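Axle, collar and ring measurements from both cameras roughly agree, and the tray size fits 170 x 130. I'm moving to look at the axle from above with the wrist camera.

Request:
carry_out:
  plan:
    - {"rot": [0,0,0],"xyz": [0.015,-0.035,0],"grip": 0}
    - {"rot": [0,0,0],"xyz": [0.03,-0.07,0],"grip": 0}
    - {"rot": [0,0,0],"xyz": [0.05,-0.11,0],"grip": 0}
    - {"rot": [0,0,0],"xyz": [0.485,-0.411,-0.012],"grip": 0}
    - {"rot": [0,0,0],"xyz": [0.485,-0.411,-0.012],"grip": 0}
    - {"rot": [0,0,0],"xyz": [0.485,-0.411,-0.012],"grip": 0}
    - {"rot": [0,0,0],"xyz": [0.485,-0.411,-0.012],"grip": 0}
    - {"rot": [0,0,0],"xyz": [0.485,-0.411,-0.012],"grip": 0}

```text
clock: 0.77
tool_pos: [0.3672, -0.2677, 0.2434]
eef_rot: [0.977, 0.215, -0.0, -0.0]
contact_force: [1.2, -0.4, -0.1]
opening: 0.998
finger_force: 0.0
```

Request:
carry_out:
  plan:
    - {"rot": [0,0,0],"xyz": [0.265,-0.184,0],"grip": 60}
    - {"rot": [0,0,0],"xyz": [0.265,-0.184,0],"grip": 60}
    - {"rot": [0,0,0],"xyz": [0.265,-0.184,0],"grip": 60}
    - {"rot": [0,0,0],"xyz": [0.265,-0.184,0],"grip": 60}
    - {"rot": [0,0,0],"xyz": [0.265,-0.184,0],"grip": 60}
    - {"rot": [0,0,0],"xyz": [0.265,-0.184,0],"grip": 60}
    - {"rot": [0,0,0],"xyz": [0.265,-0.184,0],"grip": 60}
    - {"rot": [0,0,0],"xyz": [0.265,-0.184,0],"grip": 60}

```text
clock: 1.43
tool_pos: [0.5313, 0.0131, 0.2433]
eef_rot: [0.976, 0.217, 0.001, -0.001]
contact_force: [0.4, -0.1, 0.1]
opening: 0.764
finger_force: 0.0
```

Run:
```python
from h import *
s=r.get_state(); im=r.snapshot("wrist"); print(s['tool_pos'],s['eef_rot'],s['opening'],abs(s['qd']).max())
np.save("pics/s1.npy",np.r_[s['tool_pos'],s['eef_rot']]); cv2.imwrite("pics/w1.png",im[:,:,::-1])
print(px(cam("wrist",s),[.594,.018,.108]))
```

```text
[0.53126773 0.01309838 0.24326359] [ 9.76185459e-01  2.16935836e-01  5.12852470e-04 -7.27928227e-04] 0.7636728711997053 0.602246215601115
[349.93654141 155.48938245]
```

View pics/w1.png

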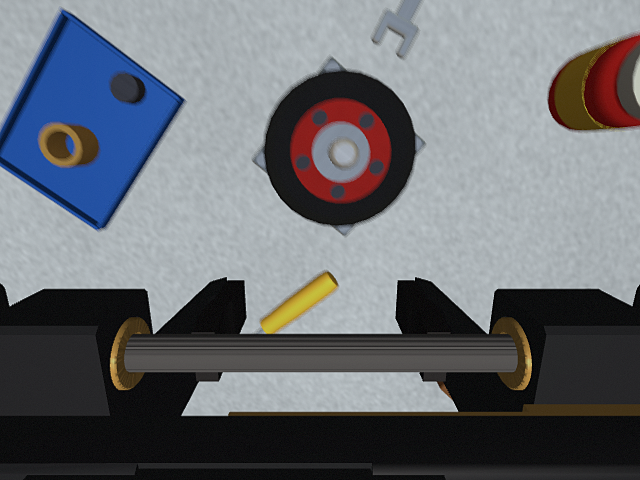

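Axle end is at (344,153), hub ellipse about (341,152), collar top about (60,145). Fitting these numerically.

Run:
```python
from h import *
im=cv2.imread("pics/w1.png"); a=np.load("pics/s1.npy"); C=cam("wrist",dict(tool_pos=a[:3],eef_rot=a[3:]))
def big(m,roi):
    k=np.zeros(m.shape,np.uint8); x0,y0,x1,y1=roi; k[y0:y1,x0:x1]=m[y0:y1,x0:x1]*255
    cs,_=cv2.findContours(k,cv2.RETR_EXTERNAL,cv2.CHAIN_APPROX_NONE); c=max(cs,key=cv2.contourArea); return cv2.fitEllipse(cv2.convexHull(c))
hsv=cv2.cvtColor(im,cv2.COLOR_BGR2HSV); H,S,V=[hsv[:,:,i].astype(int) for i in range(3)]
red=(S>120)&((H<8)|(H>172)); e=big(red,(270,80,410,220)); print("red",e,[w(C,*e[0],z).round(4) for z in (.052,.058)])
gr=(S<80)&(V>90); e=big(gr,(305,115,378,187)); print("hub",e,w(C,*e[0],.058).round(4))
print(im[153,315:375].mean(1).round())
print(im[115:190,344].mean(1).round())
br=(H>10)&(H<28)&(S>80)&(V>60); e=big(br,(30,110,110,180)); print("collar",e)
print("top",w(C,61,145,.034),w(C,344,153,.108))
```

```text
red ((340.1831970214844, 150.217041015625), (101.50359344482422, 106.30690002441406), 168.5345916748047) [array([0.5951, 0.0237, 0.052 ]), array([0.595, 0.024, 0.058])]
hub ((340.4342956542969, 151.50868225097656), (57.47837448120117, 60.082759857177734), 171.60643005371094) [0.5941 0.0233 0.058 ]
[145. 142. 143. 143. 141. 141. 140. 140. 140. 140. 142. 143. 124. 110.
 102. 105. 115. 122. 139. 155. 165. 169. 172. 172. 173. 175. 174. 177.
 177. 176. 174. 173. 171. 171. 171. 171. 170. 173. 169. 158. 143. 129.
 119. 124. 130. 139. 143. 140. 141. 140. 142. 141. 140. 129. 118.  86.
  59.  64.  65.  65.]
[ 65.  65.  66.  65.  63.  62.  99. 110. 121. 129. 140. 139. 138. 137.
 138. 139. 140. 138. 140. 139. 140. 136. 133. 135. 133. 137. 143. 151.
 158. 165. 169. 171. 170. 170. 172. 171. 171. 172. 176. 177. 177. 173.
 175. 173. 172. 173. 170. 162. 153. 144. 129. 117. 116. 124. 124. 130.
 142. 144. 143. 143. 144. 144. 145. 145. 135. 123. 121. 104.  72.  63.
  66.  65.  64.  63.  67.]
collar ((68.26612854003906, 144.45553588867188), (42.14473342895508, 59.466087341308594), 97.10050964355469)
top [0.48504519 0.27006394 0.034     ] [0.59373531 0.02297238 0.108     ]
```

Request:
carry_out:
  plan:
    - {"rot": [0,0,0],"xyz": [0.066,-0.252,0.1],"grip": 75}
    - {"rot": [0,0,0],"xyz": [0.066,-0.252,0.1],"grip": 75}
    - {"rot": [0,0,0],"xyz": [0.066,-0.252,0.1],"grip": 75}
    - {"rot": [0,0,0],"xyz": [0.066,-0.252,0.1],"grip": 75}
    - {"rot": [0,0,0],"xyz": [0.066,-0.252,0.1],"grip": 75}
    - {"rot": [0,0,0],"xyz": [0.066,-0.252,0.1],"grip": 75}
    - {"rot": [0,0,0],"xyz": [0.066,-0.252,0.1],"grip": 75}
    - {"rot": [0,0,0],"xyz": [0.066,-0.252,0.1],"grip": 75}

```text
clock: 2.15
tool_pos: [0.4802, 0.2729, 0.1412]
eef_rot: [0.975, 0.221, -0.002, -0.002]
contact_force: [0.0, 0.4, -0.6]
opening: 0.708
finger_force: 0.0
```

Run:
```python
from h import *
r.snapshot("wrist"); r.snapshot("wrist")
s=r.get_state(); im=r.snapshot("wrist")[:,:,::-1].copy(); print(s['tool_pos'],s['eef_rot'],s['opening'],abs(s['qd']).max())
cv2.imwrite("pics/w2.png",im); C=cam("wrist",s)
hsv=cv2.cvtColor(im,cv2.COLOR_BGR2HSV); H,S,V=[hsv[:,:,i].astype(int) for i in range(3)]
br=((H>10)&(H<28)&(S>80)&(V>50)).astype(np.uint8)*255
cs,hi=cv2.findContours(br,cv2.RETR_CCOMP,cv2.CHAIN_APPROX_NONE)
for c,h in zip(cs,hi[0]):
    if cv2.contourArea(c)>300: e=cv2.fitEllipse(cv2.convexHull(c)); print(h[3]>=0,e,w(C,*e[0],.034).round(4))
```

```text
[0.48295177 0.26585759 0.14263008] [ 9.76264403e-01  2.16580111e-01 -8.86065156e-04  2.94603636e-04] 0.704564394148952 0.050669305076968665
False ((480.115234375, 411.0513610839844), (13.612736701965332, 539.2037963867188), 89.44097137451172) [0.4016 0.0778 0.034 ]
False ((499.28265380859375, 353.40106201171875), (36.21044158935547, 75.77215576171875), 169.22891235351562) [0.456  0.0932 0.034 ]
False ((141.7625274658203, 353.53912353515625), (36.64756774902344, 75.62240600585938), 10.864996910095215) [0.3328 0.3568 0.034 ]
False ((317.580078125, 231.3106689453125), (54.422054290771484, 59.140594482421875), 1.1267906427383423) [0.4861 0.2702 0.034 ]
True ((317.59442138671875, 229.1259765625), (28.177440643310547, 35.097877502441406), 90.9740219116211) [0.4876 0.2708 0.034 ]
```

View pics/w2.png

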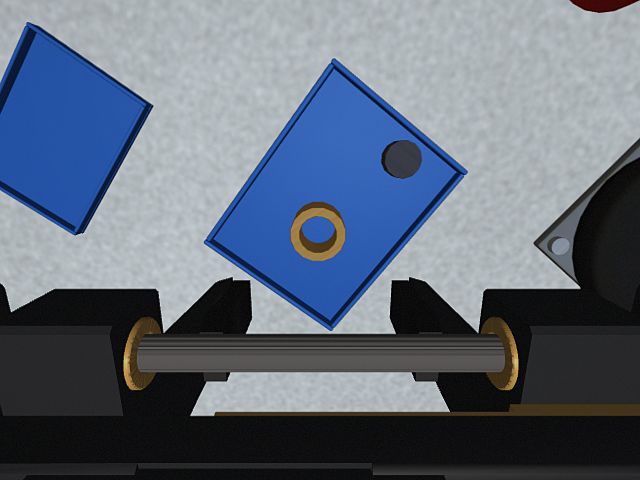

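Collar top ellipse centre is at about (317.5,234), which puts the collar at (0.484,0.269). The slug at (402,159) is well clear of the fingers. Descending to grasp.

Request:
carry_out:
  plan:
    - {"rot": [0,0,0],"xyz": [0.003,-0.0025,0.03],"grip": 75}
    - {"rot": [0,0,0],"xyz": [0.003,-0.0025,0.06],"grip": 75}
    - {"rot": [0,0,0],"xyz": [0.003,-0.0025,0.09],"grip": 75}
    - {"rot": [0,0,0],"xyz": [0.003,-0.0025,0.11],"grip": 75}
    - {"rot": [0,0,0],"xyz": [0.003,-0.0025,0.122],"grip": 75}
    - {"rot": [0,0,0],"xyz": [0.003,-0.0025,0.129],"grip": 75}
    - {"rot": [0,0,0],"xyz": [0.003,-0.0025,0.131],"grip": 75}
    - {"rot": [0,0,0],"xyz": [0.003,-0.0025,0.131],"grip": 75}
  squeeze: 20

```text
clock: 2.97
tool_pos: [0.4863, 0.2682, 0.0129]
eef_rot: [0.977, 0.215, 0.0, 0.0]
contact_force: [-0.1, 0.5, -0.1]
opening: 0.702
finger_force: 0.0
```

Request:
carry_out:
  plan:
    - {"rot": [0,0,0],"xyz": [0,0,0],"grip": 180}
    - {"rot": [0,0,0],"xyz": [0,0,0],"grip": 180}
    - {"rot": [0,0,0],"xyz": [0,0,0],"grip": 180}
    - {"rot": [0,0,0],"xyz": [0,0,0],"grip": 180}
    - {"rot": [0,0,0],"xyz": [0,0,0],"grip": 180}
  squeeze: 20

```text
clock: 3.38
tool_pos: [0.4862, 0.2692, 0.0133]
eef_rot: [0.977, 0.215, 0.001, -0.0]
contact_force: [-0.8, 0.4, 6.4]
opening: 0.477
finger_force: 20.0
```

Request:
carry_out:
  plan:
    - {"rot": [0,0,0],"xyz": [0,0,-0.03],"grip": 180}
    - {"rot": [0,0,0],"xyz": [0,0,-0.07],"grip": 180}
    - {"rot": [0,0,0],"xyz": [0,0,-0.11],"grip": 180}
    - {"rot": [0,0,0],"xyz": [0,0.03,-0.13],"grip": 180}
    - {"rot": [0,0,0],"xyz": [-0.006,0.07,-0.14],"grip": 180}
    - {"rot": [0,0,0],"xyz": [-0.006,0.11,-0.14],"grip": 180}
    - {"rot": [0,0,0],"xyz": [-0.006,0.15,-0.14],"grip": 180}
    - {"rot": [0,0,0],"xyz": [-0.006,0.15,-0.14],"grip": 180}
  squeeze: 25

```text
clock: 4.05
tool_pos: [0.5469, 0.1182, 0.1528]
eef_rot: [0.978, 0.208, 0.001, 0.004]
contact_force: [0.3, -0.9, -0.9]
opening: 0.473
finger_force: 25.0
```

Run:
```python
from h import *
r.snapshot("wrist"); r.snapshot("wrist")
s=r.get_state(); im=r.snapshot("wrist")[:,:,::-1].copy(); print(s['tool_pos'],s['eef_rot'],s['opening'],abs(s['qd']).max(),s['contact_force'])
np.save("pics/s3.npy",np.r_[s['tool_pos'],s['eef_rot']]);cv2.imwrite("pics/w3.png",im); C=cam("wrist",s)
M=R.from_quat(s['eef_rot']).as_matrix()
# expected collar-top pixel for x offsets of collar in the tool frame (top is 20.7 mm behind TCP)
for dx in(-.003,0,.003): print(dx,px(C,s['tool_pos']+M@[dx,0,-.0207]))
print(px(C,[.594,.023,.108]))
print("move",M.T@(np.array([.594,.023,.15])-s['tool_pos']))
```

```text
[0.54373389 0.12718579 0.15235373] [ 9.77133815e-01  2.12624204e-01 -1.33886202e-04  6.61330965e-04] 0.474290559988904 0.060054771046885065 [-0.4045161   1.35428863 -1.29003414]
-0.003 [321.37614549 327.71976304]
0 [321.38216335 320.77651532]
0.003 [321.38824901 313.75505627]
[525.53140539 261.98877536]
move [0.00243068 0.11564932 0.00249529]
```

View pics/w3.png

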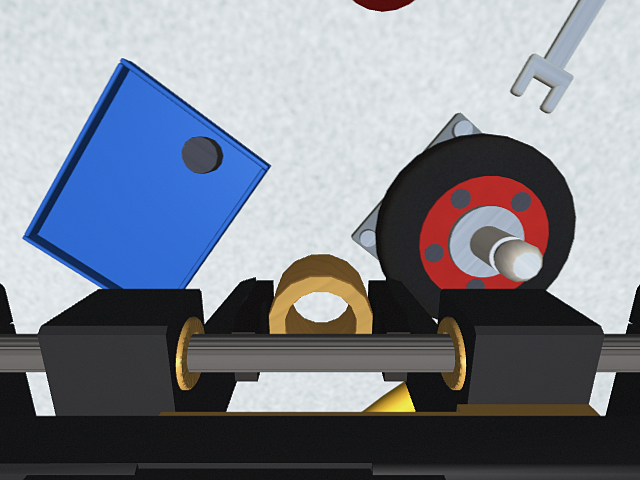

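Axle end at (525,262) matches the predicted (525.5,262), so the axle is at (0.594,0.023). The collar is held upright with the bore's far edge near row 290. Checking its x offset numerically.

Run:
```python
from h import *
im=cv2.imread("pics/w3.png"); a=np.load("pics/s3.npy"); C=cam("wrist",dict(tool_pos=a[:3],eef_rot=a[3:])); M=R.from_quat(a[3:]).as_matrix()
for rr in range(268,300): print(rr,im[rr,321],end=' ')
print()
for dx in(-.002,-.001,0,.001): print(dx,[px(C,a[:3]+M@[dx+e,0,z]).round(1)[1] for e,z in((.021,-.0207),(.0138,-.0207),(.0138,.0093),(.021,.0093))])
print(im[320,265:285].mean(1),im[320,360:380].mean(1))
```

```text
268 [ 38  76 103] 269 [ 39  77 103] 270 [ 39  75 101] 271 [ 39  75 101] 272 [ 38  76 103] 273 [ 39  78 106] 274 [ 39  75 102] 275 [ 41  87 118] 276 [ 48  97 136] 277 [ 81 153 196] 278 [ 91 167 208] 279 [ 91 165 207] 280 [ 89 164 206] 281 [ 88 164 205] 282 [ 91 167 207] 283 [ 89 165 207] 284 [ 91 168 209] 285 [ 90 165 206] 286 [ 87 161 202] 287 [ 86 158 198] 288 [ 84 155 195] 289 [ 85 157 196] 290 [ 83 159 199] 291 [ 66 152 199] 292 [208 219 220] 293 [240 233 224] 294 [234 230 224] 295 [232 229 223] 296 [234 231 226] 297 [233 230 224] 298 [232 229 223] 299 [233 230 224] 
-0.002 [np.float64(274.9), np.float64(292.7), np.float64(266.8), np.float64(251.9)]
-0.001 [np.float64(272.4), np.float64(290.3), np.float64(264.7), np.float64(249.8)]
0 [np.float64(269.9), np.float64(287.8), np.float64(262.7), np.float64(247.7)]
0.001 [np.float64(267.4), np.float64(285.4), np.float64(260.6), np.float64(245.6)]
[ 21.          18.33333333  15.          21.         131.
 152.66666667 147.         147.         148.         148.
 148.         150.         149.33333333 150.33333333 150.66666667
 150.66666667 151.33333333 151.         154.33333333 155.66666667] [147.66666667 147.33333333 148.66666667 150.         148.66666667
 147.         147.66666667 147.33333333 146.         144.66666667
 148.33333333 157.66666667  84.66666667   3.          14.66666667
  16.          21.33333333  20.          12.          14.33333333]
```

Request:
carry_out:
  plan:
    - {"rot": [0,0,0],"xyz": [0.0043,0.03,0],"grip": 180}
    - {"rot": [0,0,0],"xyz": [0.0043,0.06,0],"grip": 180}
    - {"rot": [0,0,0],"xyz": [0.0043,0.09,0],"grip": 180}
    - {"rot": [0,0,0],"xyz": [0.0043,0.108,0],"grip": 180}
    - {"rot": [0,0,0],"xyz": [0.0043,0.114,0],"grip": 180}
    - {"rot": [0,0,0],"xyz": [0.0043,0.1157,0],"grip": 180}
    - {"rot": [0,0,0],"xyz": [0.0043,0.1157,0],"grip": 180}
    - {"rot": [0,0,0],"xyz": [0.0043,0.1157,0],"grip": 180}

```text
clock: 4.87
tool_pos: [0.5949, 0.0301, 0.1523]
eef_rot: [0.976, 0.217, -0.0, -0.001]
contact_force: [-0.5, -0.1, -1.2]
opening: 0.475
finger_force: 25.0
```

Run:
```python
from h import *
r.snapshot("wrist"); r.snapshot("wrist")
s=r.get_state(); im=r.snapshot("wrist")[:,:,::-1].copy(); print(s['tool_pos'],s['eef_rot'],abs(s['qd']).max(),s['contact_force'])
cv2.imwrite("pics/w4.png",im[220:420,200:440].repeat(2,0).repeat(2,1)); C=cam("wrist",s); M=R.from_quat(s['eef_rot']).as_matrix()
print("need",M.T@(np.array([.594,.023,.0])-s['tool_pos'])+[.0019,0,0], px(C,[.594,.023,.108]))
```

```text
[0.59507296 0.02949055 0.152409  ] [ 9.76197367e-01  2.16882932e-01 -1.81374790e-04 -6.79950126e-04] 0.00903666061090184 [-0.28766789 -0.30248774 -1.25863901]
need [-0.00181137  0.00563992  0.15240144] [330.79410615 272.27053941]
```

View pics/w4.png

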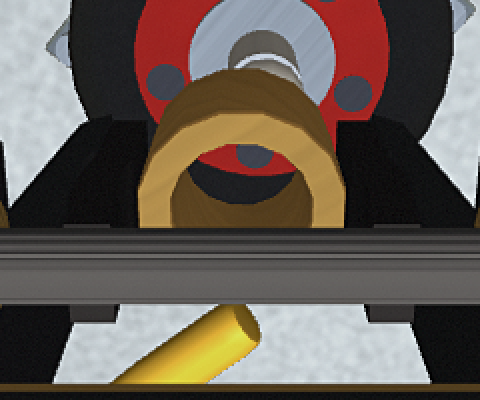

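Axle is seen behind the collar at crop about (268,60), slightly right of the collar's centre (241). Comparing with predicted outlines.

Run:
```python
from h import *
s=r.get_state(); C=cam("wrist",s); M=R.from_quat(s['eef_rot']).as_matrix(); f=lambda P:((px(C,P)-[200,220])*2).round(0)
for A in ([.594,.023,0],):
    A=np.array(A)
    for rad,z in((.026,.058),(.012,.0935),(.012,.103),(.008,.108)):
        print(rad,z,"right/left/far",[f(A+[0,0,z]+M@d) for d in ([0,rad,0],[0,-rad,0],[rad,0,0])])
im=cv2.imread("pics/w4.png"); print([int(x) for x in im[61,220:330].mean(1)]); print([int(x) for x in im[40,180:345:1].mean(1)])
```

```text
0.026 0.058 right/left/far [array([330.,  56.]), array([183.,  56.]), array([257., -17.])]
0.012 0.0935 right/left/far [array([298.,  88.]), array([219.,  88.]), array([259.,  50.])]
0.012 0.103 right/left/far [array([300.,  98.]), array([218.,  98.]), array([260.,  59.])]
0.008 0.108 right/left/far [array([288., 104.]), array([232., 104.]), array([260.,  78.])]
[163, 163, 159, 159, 160, 160, 166, 166, 96, 96, 78, 78, 84, 84, 84, 84, 80, 80, 77, 77, 147, 147, 215, 215, 212, 212, 214, 214, 209, 209, 142, 142, 113, 113, 87, 87, 90, 90, 91, 91, 90, 90, 92, 92, 90, 90, 89, 89, 89, 89, 91, 91, 89, 89, 94, 94, 122, 122, 186, 186, 214, 214, 212, 212, 211, 211, 210, 210, 105, 105, 78, 78, 87, 87, 87, 87, 131, 131, 163, 163, 157, 157, 158, 158, 161, 161, 161, 161, 162, 162, 161, 161, 160, 160, 160, 160, 160, 160, 164, 164, 166, 166, 164, 164, 164, 164, 161, 161, 160, 160]
[76, 76, 74, 74, 75, 75, 75, 75, 72, 72, 99, 99, 177, 177, 165, 165, 160, 160, 156, 156, 162, 162, 165, 165, 169, 169, 168, 168, 166, 166, 167, 167, 168, 168, 165, 165, 161, 161, 163, 163, 163, 163, 162, 162, 160, 160, 161, 161, 163, 163, 163, 163, 165, 165, 168, 168, 128, 128, 80, 80, 83, 83, 86, 86, 87, 87, 88, 88, 88, 88, 86, 86, 85, 85, 84, 84, 85, 85, 87, 87, 87, 87, 88, 88, 90, 90, 89, 89, 89, 89, 90, 90, 90, 90, 93, 93, 91, 91, 92, 92, 90, 90, 91, 91, 85, 85, 113, 113, 177, 177, 169, 169, 171, 171, 163, 163, 156, 156, 158, 158, 158, 158, 157, 157, 159, 159, 160, 160, 160, 160, 161, 161, 161, 161, 161, 161, 154, 154, 156, 156, 160, 160, 161, 161, 162, 162, 163, 163, 163, 163, 166, 166, 112, 112, 69, 69, 76, 76, 77, 77, 79, 79, 78, 78, 76]
```

Corrected offset along tool y is 7 mm. I'll shift and lower to just above the axle end.

Request:
carry_out:
  plan:
    - {"rot": [0,0,0],"xyz": [-0.001,0.004,0],"grip": 180}
    - {"rot": [0,0,0],"xyz": [-0.0018,0.007,0.01],"grip": 180}
    - {"rot": [0,0,0],"xyz": [-0.0018,0.007,0.02],"grip": 180}
    - {"rot": [0,0,0],"xyz": [-0.0018,0.007,0.03],"grip": 180}
    - {"rot": [0,0,0],"xyz": [-0.0018,0.007,0.03],"grip": 180}
    - {"rot": [0,0,0],"xyz": [-0.0018,0.007,0.03],"grip": 180}
    - {"rot": [0,0,0],"xyz": [-0.0018,0.007,0.03],"grip": 180}

```text
clock: 5.6
tool_pos: [0.597, 0.02, 0.1221]
eef_rot: [0.977, 0.215, -0.0, -0.0]
contact_force: [0.2, -0.3, -0.7]
opening: 0.477
finger_force: 25.0
```

Run:
```python
from h import *
r.snapshot("wrist")
s=r.get_state(); im=r.snapshot("wrist")[:,:,::-1].copy(); print(s['tool_pos'],s['eef_rot'],abs(s['qd']).max(),s['contact_force'])
cv2.imwrite("pics/w5.png",im[220:420,200:440].repeat(2,0).repeat(2,1)); C=cam("wrist",s); M=R.from_quat(s['eef_rot']).as_matrix()
f=lambda P:((px(C,P)-[200,220])*2).round(0)
A=s['tool_pos']*[1,1,0]+M@[-.0019,0,0]
for rad,z in((.026,.058),(.012,.0935),(.012,.103),(.008,.108)):
    print(rad,z,"right/left/far",[f(A+[0,0,z]+M@d) for d in ([0,rad,0],[0,-rad,0],[rad,0,0])])
```

```text
[0.59729952 0.01996407 0.12251162] [ 9.76558783e-01  2.15250772e-01  2.18148885e-04 -2.43799626e-06] 0.010208062489474298 [ 0.61615608  0.36421528 -2.11498571]
0.026 0.058 right/left/far [array([326.,  77.]), array([159.,  77.]), array([242.,  -5.])]
0.012 0.0935 right/left/far [array([288., 118.]), array([197., 118.]), array([242.,  75.])]
0.012 0.103 right/left/far [array([290., 132.]), array([195., 132.]), array([242.,  86.])]
0.008 0.108 right/left/far [array([275., 140.]), array([210., 140.]), array([243., 109.])]
```

View pics/w5.png

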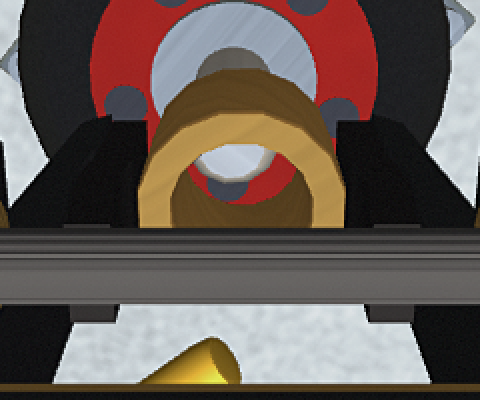

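Axle end shows through the bore, centred near crop column 235 against the predicted 242, with its near edge about 5 px low. So I'm correcting about -2 mm in y and -1.3 mm in x, then rechecking numerically.

Request:
carry_out:
  plan:
    - {"rot": [0,0,0],"xyz": [-0.0013,-0.0021,0],"grip": 180}
    - {"rot": [0,0,0],"xyz": [-0.0013,-0.0021,0],"grip": 180}
    - {"rot": [0,0,0],"xyz": [-0.0013,-0.0021,0],"grip": 180}
    - {"rot": [0,0,0],"xyz": [-0.0013,-0.0021,0],"grip": 180}

```text
clock: 6.03
tool_pos: [0.5951, 0.0213, 0.1226]
eef_rot: [0.977, 0.215, 0.0, 0.0]
contact_force: [-0.3, -0.4, -0.9]
opening: 0.472
finger_force: 25.0
```

```bash
cat > chk.py <<'E'
from h import *
def seg(l,thr=30):
    d=np.abs(np.diff(l.astype(float))); return [i+1 for i in range(len(d)) if d[i]>thr and (i==0 or d[i]>=d[i-1]) and (i+1==len(d) or d[i]>=d[i+1])]
r.snapshot("wrist")
s=r.get_state(); im=r.snapshot("wrist")[:,:,::-1].copy(); print(s['tool_pos'],abs(s['qd']).max(),s['contact_force'])
C=cam("wrist",s); M=R.from_quat(s['eef_rot']).as_matrix(); A=s['tool_pos']*[1,1,0]+M@[-.0019,0,0]
for rad,z in((.026,.058),(.012,.058),(.012,.103),(.008,.108)):
    print(rad,z,"R/L/near",[px(C,A+[0,0,z]+M@d).round(1) for d in ([0,rad,0],[0,-rad,0],[-rad,0,0])])
for y in (235,240,250,255,300,304): print(y,[200+i for i in seg(im[y,200:440].mean(1))])
for x in (312,318,324): print("col",x,[275+i for i in seg(im[275:333,x].mean(1),15)])
cv2.imwrite("pics/chk_%.2f.png"%s['clock'],im)
E
python3 chk.py
```

```text
[0.59508277 0.0212224  0.12257218] 0.0020409650672254904 [-0.07060385  0.70808207 -0.84791817]
0.026 0.058 R/L/near [array([362.8, 258.4]), array([279.4, 258.4]), array([321.1, 297. ])]
0.012 0.058 R/L/near [array([340.3, 258.4]), array([301.9, 258.4]), array([321.1, 276.5])]
0.012 0.103 R/L/near [array([345.2, 285.9]), array([297.3, 285.9]), array([321.2, 307.9])]
0.008 0.108 R/L/near [array([337.6, 289.8]), array([304.8, 289.8]), array([321.2, 304.9])]
235 [212, 286, 354, 390, 428, 434]
240 [208, 212, 249, 283, 357, 391, 428]
250 [202, 207, 211, 248, 279, 303, 337, 361, 392, 429]
255 [212, 248, 279, 301, 339, 362, 392, 428]
300 [202, 224, 273, 276, 297, 307, 333, 339, 345, 366, 369, 417, 439]
304 [203, 221, 272, 274, 293, 349, 368, 370, 420, 439]
col 312 [277, 293, 304, 305, 307, 321]
col 318 [277, 292, 306, 308, 322]
col 324 [277, 292, 306, 308, 322]
```

Aligned to well under 1 mm. Lowering the collar.

Request:
carry_out:
  plan:
    - {"rot": [0,0,0],"xyz": [0,0,0.008],"grip": 180}
    - {"rot": [0,0,0],"xyz": [0,0,0.016],"grip": 180}
    - {"rot": [0,0,0],"xyz": [0,0,0.024],"grip": 180}
    - {"rot": [0,0,0],"xyz": [0,0,0.032],"grip": 180}
    - {"rot": [0,0,0],"xyz": [0,0,0.04],"grip": 180}
    - {"rot": [0,0,0],"xyz": [0,0,0.047],"grip": 180}
    - {"rot": [0,0,0],"xyz": [0,0,0.051],"grip": 180}
    - {"rot": [0,0,0],"xyz": [0,0,0.053],"grip": 180}

```text
clock: 6.8
tool_pos: [0.5946, 0.0212, 0.0684]
eef_rot: [0.977, 0.215, -0.001, -0.0]
contact_force: [0.4, 0.2, -1.4]
opening: 0.472
finger_force: 25.0
```

Request:
carry_out:
  plan:
    - {"rot": [0,0,0],"xyz": [0,0,0.001],"grip": 180}
    - {"rot": [0,0,0],"xyz": [0,0,0.002],"grip": 180}
    - {"rot": [0,0,0],"xyz": [0,0,0.002],"grip": 180}
    - {"rot": [0,0,0],"xyz": [0,0,0.002],"grip": 180}

```text
clock: 7.13
tool_pos: [0.5953, 0.0212, 0.0677]
eef_rot: [0.977, 0.215, 0.0, 0.0]
contact_force: [-0.6, 0.1, 0.1]
opening: 0.473
finger_force: 25.0
```

Request:
carry_out:
  plan:
    - {"rot": [0,0,0],"xyz": [0,0,0.0005],"grip": 180}
    - {"rot": [0,0,0],"xyz": [0,0,0.0005],"grip": 80}
    - {"rot": [0,0,0],"xyz": [0,0,0.0005],"grip": 80}
    - {"rot": [0,0,0],"xyz": [0,0,0.0005],"grip": 80}
    - {"rot": [0,0,0],"xyz": [0,0,0.0005],"grip": 80}

```text
clock: 7.55
tool_pos: [0.5951, 0.0212, 0.067]
eef_rot: [0.977, 0.215, 0.0, 0.0]
contact_force: [-0.4, -0.1, 0.4]
opening: 0.682
finger_force: 0.0
```

Request:
carry_out:
  plan:
    - {"rot": [0,0,0],"xyz": [0,0,-0.03],"grip": 80}
    - {"rot": [0,0,0],"xyz": [0,0,-0.07],"grip": 80}
    - {"rot": [0,0,0],"xyz": [0,0,-0.11],"grip": 80}
    - {"rot": [0,0,0],"xyz": [0,0,-0.11],"grip": 80}
    - {"rot": [0,0,0],"xyz": [0,0,-0.11],"grip": 80}
    - {"rot": [0,0,0],"xyz": [0,0,-0.11],"grip": 80}

```text
clock: 8.05
tool_pos: [0.5945, 0.0211, 0.1767]
eef_rot: [0.977, 0.215, -0.0, 0.0]
contact_force: [-0.4, 0.8, -0.5]
opening: 0.684
finger_force: 0.0
```

```bash
python3 chk.py | head -1
python3 - <<'E'
from h import *
import glob
im=cv2.imread(sorted(glob.glob("pics/chk*"),key=lambda f:float(f[9:-4]))[-1]); s=r.get_state(); C=cam("wrist",s)
hsv=cv2.cvtColor(im,cv2.COLOR_BGR2HSV); H,S,V=[hsv[:,:,i].astype(int) for i in range(3)]
br=((H>10)&(H<28)&(S>80)&(V>50)).astype(np.uint8)*255
cs,hi=cv2.findContours(br,cv2.RETR_EXTERNAL,cv2.CHAIN_APPROX_NONE)
for c in cs:
    if cv2.contourArea(c)>800: e=cv2.fitEllipse(cv2.convexHull(c)); print(e,w(C,*e[0],.088).round(4))
print(px(C,[.5938,.0205,.088]),px(C,[.5938,.0205,.108]))
M=R.from_quat(s['eef_rot']).as_matrix()
# towards a view of the pliers: TCP over the pliers grip
print("to view",M.T@(np.array([.50,-.28,.25])-s['tool_pos']))
E
```

```text
[0.59398783 0.02100527 0.17583965] 0.017875033753635076 [-0.41087514  0.49848673 -0.02601037]
((405.8980712890625, 403.0596008300781), (61.57502365112305, 472.8455505371094), 92.05310821533203) [ 0.5057 -0.0926  0.088 ]
((495.10333251953125, 353.32122802734375), (35.8232421875, 75.43529510498047), 169.4728240966797) [ 0.5723 -0.1319  0.088 ]
((145.84376525878906, 353.4927978515625), (35.99430847167969, 75.47579956054688), 10.305399894714355) [0.4624 0.1044 0.088 ]
((320.9798889160156, 242.11680603027344), (59.38625717163086, 64.43573760986328), 1.1678045988082886) [0.5957 0.022  0.088 ]
((626.1820068359375, 156.76708984375), (97.44454193115234, 111.59394836425781), 71.00540161132812) [ 0.7294 -0.1314  0.088 ]
[321.86115625 245.44751959] [321.93417569 254.1535547 ]
to view [-0.21189924  0.23360557 -0.07413389]
```

Collar is released and seated (fit centred on the axle). Next, moving to view the pliers with the tool turned to their direction.

Request:
carry_out:
  plan:
    - {"rot": [0,0,0.12],"xyz": [-0.03,0.028,-0.024],"grip": 70}
    - {"rot": [0,0,0.24],"xyz": [-0.06,0.055,-0.024],"grip": 70}
    - {"rot": [0,0,0.36],"xyz": [-0.09,0.083,-0.024],"grip": 70}
    - {"rot": [0,0,0.48],"xyz": [-0.12,0.11,-0.024],"grip": 70}
    - {"rot": [0,0,0.6],"xyz": [-0.15,0.138,-0.024],"grip": 70}
    - {"rot": [0,0,0.72],"xyz": [-0.18,0.166,-0.024],"grip": 70}
    - {"rot": [0,0,0.73],"xyz": [-0.21,0.194,-0.024],"grip": 70}
    - {"rot": [0,0,0.73],"xyz": [-0.239,0.221,-0.024],"grip": 70}

```text
clock: 8.82
tool_pos: [0.469, -0.2814, 0.1995]
eef_rot: [0.989, -0.148, -0.002, -0.0]
contact_force: [0.9, -0.1, 0.3]
opening: 0.73
finger_force: 0.0
```

Run:
```python
from h import *
for i in range(5): r.snapshot("wrist")
s=r.get_state(); im=r.snapshot("wrist")[:,:,::-1].copy(); print(s['clock'],s['tool_pos'],s['eef_rot'],abs(s['qd']).max(),s['contact_force'])
np.save("pics/s6.npy",np.r_[s['tool_pos'],s['eef_rot']]);cv2.imwrite("pics/w6.png",im)
```

```text
9.0667 [ 0.47075563 -0.27886226  0.19978723] [ 9.89065507e-01 -1.47471862e-01 -9.43009375e-04 -7.64010508e-04] 0.03522042891834478 [ 1.12322915 -0.12667265  0.42281165]
```

View pics/w6.png

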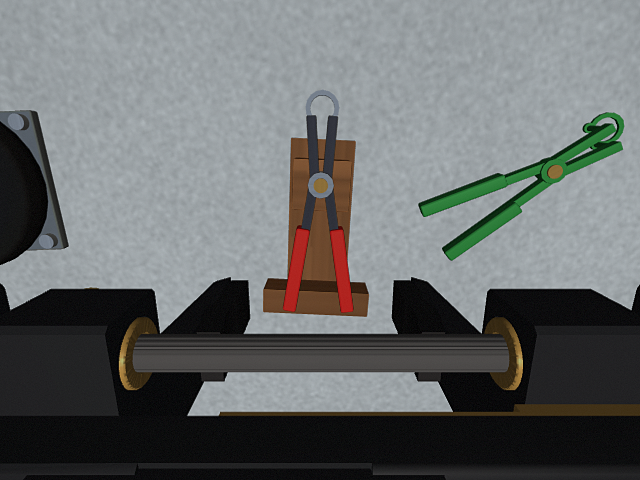

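Pliers pivot at (320.5,186), handle ends at (291,311)/(347,311), handle fronts at (303,228)/(336,228), ring centre at about (322,106). They are nearly aligned with the tool.

Run:
```python
from h import *
im=cv2.imread("pics/w6.png"); a=np.load("pics/s6.npy"); C=cam("wrist",dict(tool_pos=a[:3],eef_rot=a[3:])); M=R.from_quat(a[3:]).as_matrix()
hsv=cv2.cvtColor(im,cv2.COLOR_BGR2HSV); H,S,V=[hsv[:,:,i].astype(int) for i in range(3)]
m=((S>150)&((H<8)|(H>172))).astype(np.uint8); m[:, :270]=0; m[:,370:]=0; m[:215]=0
T=lambda u,v,z:(M.T@(w(C,u,v,z)-a[:3])).round(4)
for y in (235,250,270,290,305):
    xs=np.flatnonzero(m[y]); print(y,xs.min(),xs.max(),T((xs.min()+xs.max())/2,y,.052)[:2],"width",T(xs.max()+1,y,.052)[1]-T(xs.min(),y,.052)[1])
ys=np.flatnonzero(m.sum(1)>3); print(ys.min(),ys.max(),"x ends",T(320,ys.min(),.052)[0],T(320,ys.max(),.052)[0])
print("pivot",T(320.5,186,.055),"ring",T(322,106,.016))
```

```text
235 295 343 [-0.008  -0.0015] width 0.0419
250 293 345 [-0.0214 -0.0015] width 0.045899999999999996
270 289 347 [-0.0397 -0.0024] width 0.0519
290 286 350 [-0.0586 -0.0024] width 0.057999999999999996
305 283 352 [-0.0732 -0.0029] width 0.0632
226 312 x ends -0.0001 -0.0801
pivot [ 0.034  -0.0002  0.1447] ring [0.0993 0.0011 0.1836]
```

Request:
carry_out:
  plan:
    - {"rot": [0,0,0.0235],"xyz": [-0.023,-0.0017,0.03],"grip": 65}
    - {"rot": [0,0,0.0235],"xyz": [-0.023,-0.0017,0.065],"grip": 65}
    - {"rot": [0,0,0.0235],"xyz": [-0.023,-0.0017,0.1],"grip": 65}
    - {"rot": [0,0,0.0235],"xyz": [-0.023,-0.0017,0.13],"grip": 65}
    - {"rot": [0,0,0.0235],"xyz": [-0.023,-0.0017,0.155],"grip": 65}
    - {"rot": [0,0,0.0235],"xyz": [-0.023,-0.0017,0.169],"grip": 65}
    - {"rot": [0,0,0.0235],"xyz": [-0.023,-0.0017,0.175],"grip": 65}
    - {"rot": [0,0,0.0235],"xyz": [-0.023,-0.0017,0.175],"grip": 65}

```text
clock: 9.78
tool_pos: [0.4497, -0.2693, 0.0245]
eef_rot: [0.987, -0.158, -0.001, -0.001]
contact_force: [-0.1, 0.4, 0.1]
opening: 0.744
finger_force: 0.0
```

Request:
carry_out:
  plan:
    - {"rot": [0,0,0],"xyz": [0,0,0],"grip": 65}
    - {"rot": [0,0,0],"xyz": [0,0,0],"grip": 65}
    - {"rot": [0,0,0],"xyz": [0,0,0],"grip": 210}
    - {"rot": [0,0,0],"xyz": [0,0,0],"grip": 210}
    - {"rot": [0,0,0],"xyz": [0,0,0],"grip": 210}
    - {"rot": [0,0,0],"xyz": [0,0,0],"grip": 210}
    - {"rot": [0,0,0],"xyz": [0,0,0],"grip": 210}
    - {"rot": [0,0,0],"xyz": [0,0,0],"grip": 210}
  squeeze: 45

```text
clock: 10.45
tool_pos: [0.4482, -0.271, 0.0267]
eef_rot: [0.987, -0.159, -0.001, -0.0]
contact_force: [-4.3, 2.1, 9.9]
opening: 0.319
finger_force: 13.9
```

Request:
carry_out:
  plan:
    - {"rot": [0,0,0],"xyz": [0,0,0],"grip": 210}
    - {"rot": [0,0,0],"xyz": [0,0,0],"grip": 210}
    - {"rot": [0,0,0],"xyz": [0,0,-0.01],"grip": 210}
    - {"rot": [0,0,0],"xyz": [0,0,-0.02],"grip": 210}
    - {"rot": [0,0,0],"xyz": [0,0,-0.04],"grip": 210}
    - {"rot": [0,0,0],"xyz": [0,0,-0.06],"grip": 210}
    - {"rot": [0,0,0],"xyz": [0,0,-0.08],"grip": 210}
    - {"rot": [0,0,0],"xyz": [0,0,-0.1],"grip": 210}

```text
clock: 11.12
tool_pos: [0.4496, -0.2716, 0.1276]
eef_rot: [0.987, -0.159, 0.0, 0.0]
contact_force: [-0.1, -0.8, -2.4]
opening: 0.285
finger_force: 45.0
```

Run:
```python
from h import *
for i in range(4): r.snapshot("wrist")
s=r.get_state(); im=r.snapshot("wrist")[:,:,::-1].copy(); print(s['clock'],s['tool_pos'],s['eef_rot'],abs(s['qd']).max(),s['contact_force'],s['moment'],s['opening'],s['finger_force'])
np.save("pics/s7.npy",np.r_[s['tool_pos'],s['eef_rot']]);cv2.imwrite("pics/w7.png",im)
C=cam("wrist",s); M=R.from_quat(s['eef_rot']).as_matrix()
# pivot at tool x .06; handle underside 27 mm behind TCP
for P in ([.06,0,-.027],[.06,0,-.043],[.112,0,-.007]): print(P,px(C,s['tool_pos']+M@P))
```

```text
11.3167 [ 0.44981171 -0.27160649  0.12642137] [ 9.87250152e-01 -1.59174633e-01  7.21651283e-04  2.27975561e-04] 0.03366896329938404 [-0.33396866 -0.67909516 -1.62865515] [ 0.07595106  0.09003549 -0.02369633] 0.28562976333146073 44.99957263469696
[0.06, 0, -0.027] [321.16465616 163.69808649]
[0.06, 0, -0.043] [321.2752701  166.44188118]
[0.112, 0, -0.007] [321.14512493   7.07532311]
```

View pics/w7.png

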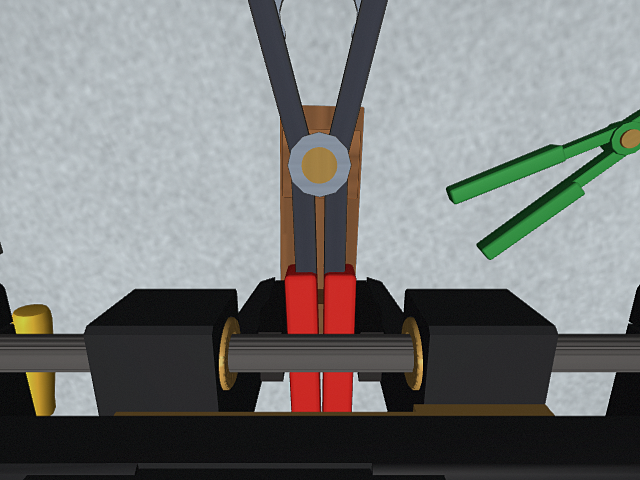

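Pliers are held, fully squeezed, with the pivot at (319.5,164) as expected. The ring sides show faintly at columns 283 and 355 near row 20, so the ring is at about tool x 0.112. Carrying it toward the axle, high.

Request:
carry_out:
  plan:
    - {"rot": [0,0,0],"xyz": [-0.003,-0.012,-0.015],"grip": 210}
    - {"rot": [0,0,0],"xyz": [-0.009,-0.04,-0.03],"grip": 210}
    - {"rot": [0,0,0],"xyz": [-0.015,-0.072,-0.035],"grip": 210}
    - {"rot": [0,0,0],"xyz": [-0.022,-0.105,-0.035],"grip": 210}
    - {"rot": [0,0,0],"xyz": [-0.029,-0.14,-0.035],"grip": 210}
    - {"rot": [0,0,0],"xyz": [-0.037,-0.175,-0.035],"grip": 210}
    - {"rot": [0,0,0],"xyz": [-0.044,-0.21,-0.035],"grip": 210}
    - {"rot": [0,0,0],"xyz": [-0.051,-0.24,-0.035],"grip": 210}

```text
clock: 12.03
tool_pos: [0.4759, -0.0249, 0.1597]
eef_rot: [0.987, -0.158, -0.001, -0.0]
contact_force: [1.1, -0.4, -1.5]
opening: 0.283
finger_force: 45.0
```

Request:
carry_out:
  plan:
    - {"rot": [0,0,0],"xyz": [-0.005,-0.025,0],"grip": 210}
    - {"rot": [0,0,0],"xyz": [-0.009,-0.045,0],"grip": 210}
    - {"rot": [0,0,0],"xyz": [-0.0135,-0.06,0],"grip": 210}
    - {"rot": [0,0,0],"xyz": [-0.016,-0.07,0],"grip": 210}
    - {"rot": [0,0,0],"xyz": [-0.0165,-0.077,0],"grip": 210}
    - {"rot": [0,0,0],"xyz": [-0.0166,-0.0808,0],"grip": 210}
    - {"rot": [0,0,0],"xyz": [-0.0166,-0.0808,0],"grip": 210}
    - {"rot": [0,0,0],"xyz": [-0.0166,-0.0808,0],"grip": 210}

```text
clock: 12.7
tool_pos: [0.4862, 0.0532, 0.1608]
eef_rot: [0.987, -0.16, -0.0, 0.0]
contact_force: [0.4, -0.5, -2.8]
opening: 0.285
finger_force: 45.0
```

Run:
```python
from h import *
for i in range(3): r.snapshot("wrist")
s=r.get_state(); im=r.snapshot("wrist")[:,:,::-1].copy(); print(s['clock'],s['tool_pos'],s['eef_rot'],abs(s['qd']).max(),s['opening'],s['finger_force'])
np.save("pics/s8.npy",np.r_[s['tool_pos'],s['eef_rot']]);cv2.imwrite("pics/w8full.png",im)
im2=r.snapshot("scene")[:,:,::-1].copy(); cv2.imwrite("pics/sc8.png",im2)
a=cv2.resize(im[0:200,220:420],None,fx=2,fy=2); S=cam("scene")
u,v=px(S,[.57,.03,.11]).astype(int); print(u,v)
b=cv2.resize(im2[v-50:v+50,u-50:u+50],None,fx=4,fy=4,interpolation=cv2.INTER_CUBIC)
cv2.imwrite("pics/w8.png",np.hstack([a,b]))
C=cam("wrist",s); M=R.from_quat(s['eef_rot']).as_matrix()
print("ring pred",px(C,s['tool_pos']+M@[.112,0,.0107]),"axle end",px(C,[.5933,.0206,.108]))
```

```text
12.85 [0.48610222 0.05314227 0.16092803] [ 9.87100279e-01 -1.60102880e-01  6.71624287e-06  3.28243401e-04] 0.004546661524263891 0.281054643628743 44.99958794564009
327 245
ring pred [321.05744067  24.05546408] axle end [314.93878961  51.61251092]
```

View pics/w8.png

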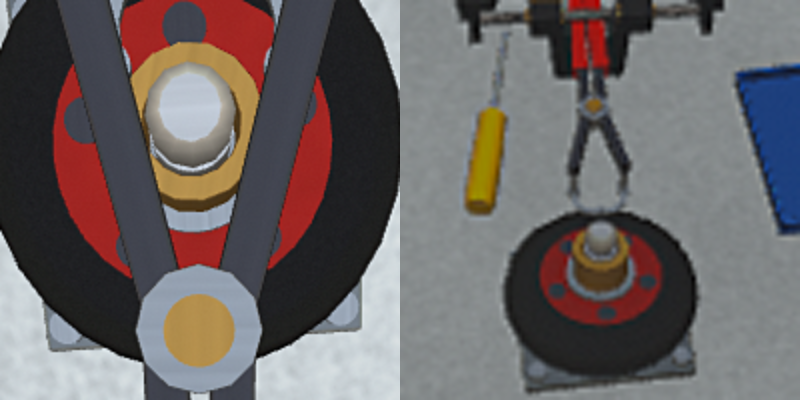

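Axle end in the wrist view is at (315,54), predicted (315,52). The collar is seated around it, and the scene view shows the ring level just behind the wheel. I've used all my picture views (one over, in fact), so I'll locate the ring numerically in saved frames.

Run:
```python
from h import *
im=cv2.imread("pics/w7.png").astype(int).mean(2)
for y in range(0,48,4): print(y,"L",im[y,262:302:2].astype(int),"R",im[y,338:378:2].astype(int))
a=np.load("pics/s7.npy"); C=cam("wrist",dict(tool_pos=a[:3],eef_rot=a[3:])); M=R.from_quat(a[3:]).as_matrix()
for x in(.110,.112,.114):
  for z in (.006,.0107,.015):
    P=[px(C,a[:3]+M@[x+.014*np.cos(t),.014*np.sin(t),z]) for t in np.radians([-60,-90,-120,60,90,120])]; print(x,z,np.round(P).astype(int).tolist())
b=np.load("pics/s8.npy"); S=cam("scene"); M=R.from_quat(b[3:]).as_matrix()
for x,z in((.112,.0107),(.112,.0157),(.115,.0107)): print("scene pred",px(S,b[:3]+M@[x,-.001,z]).round(1))
g=cv2.imread("pics/sc8.png").astype(int).mean(2)
print(g[236:256:1,316:340].astype(int))
```

```text
0 L [ 63  63  64  63  62  57  88 148 146 153  31 198 191 188 187 184 182 181
 180 178] R [173 174 171 175 175 179 180 181  36 153 146 159  49  60  62  61  62  63
  62  63]
4 L [ 61  62  64  62  63  61  47 164 147 124 161 188 185 185 183 184 184 180
 177 179] R [176 177 173 171 174 176 179 181 193 103 151  40  57  62  60  61  61  63
  60  62]
8 L [ 62  64  62  64  63  61  59  28 157  39 188 179 176 178 180 184 181 178
 177 179] R [178 177 174 172 172 175 177 179 183  31 165  48  61  61  61  61  61  61
  63  63]
12 L [ 60  61  64  64  65  64  63  50 170 152 178 178 179 179 182 186 187 183
 179 179] R [178 182 186 183 172 170 174 179 180 195  49  59  61  61  61  63  63  62
  61  64]
16 L [ 62  61  63  63  64  63  62  59  23 122 184 182 182 179 180 184 191 185
 181 177] R [178 180 180 180 174 174 178 183 185 159  45  62  63  62  61  61  62  64
  63  64]
20 L [ 61  62  62  63  64  65  64  62  53 118 181 177 177 178 182 186 189 186
 182 183] R [181 177 174 175 177 179 181 182 188  42  58  60  61  62  62  62  61  64
  65  62]
24 L [ 61  63  62  64  64  63  61  61  59  27 174 183 177 182 186
[... 3071 characters left out ...]
33  21  26  27  31  29  27  22  25  33  35  27  24  29  31  29  30
   27  21  35  97  98 128]
 [ 22  29  32  33  35  34  33  28  37  62  88  92  79  54  33  30  33  35
   34  31  28  24  18  31]
 [ 34  33  36  34  33  32  32  36  90 137 141 141 143 118  64  34  33  34
   35  34  34  32  31  26]
 [ 36  36  32  35  41  43  52  73 124 138 136 134 136 141 104  61  43  37
   36  33  34  33  34  33]
 [ 34  36  42  48  55  70  89  89 108 129 132 132 132 129 103  87  77  56
   43  42  38  33  35  36]
 [ 36  46  60  61  56  88  89  83 100 116 125 129 127 112  96  76  91  65
   53  60  51  42  34  33]
 [ 48  56  54  49  73  88  81  79  89 101 107 113 108 100  82  66  88  80
   55  59  59  54  43  34]]
```

Ring agrees with tool x of about 0.112 and y of about -0.001, and the axle is at tool (0.112, -0.003). Shifting y by -1.8 mm and coming down to just above the axle end.

Request:
carry_out:
  plan:
    - {"rot": [0,0,0],"xyz": [0,-0.0018,0.01],"grip": 210}
    - {"rot": [0,0,0],"xyz": [0,-0.0018,0.02],"grip": 210}
    - {"rot": [0,0,0],"xyz": [0,-0.0018,0.03],"grip": 210}
    - {"rot": [0,0,0],"xyz": [0,-0.0018,0.036],"grip": 210}
    - {"rot": [0,0,0],"xyz": [0,-0.0018,0.036],"grip": 210}
    - {"rot": [0,0,0],"xyz": [0,-0.0018,0.036],"grip": 210}
    - {"rot": [0,0,0],"xyz": [0,-0.0018,0.036],"grip": 210}

```text
clock: 13.53
tool_pos: [0.487, 0.056, 0.125]
eef_rot: [0.987, -0.159, 0.0, -0.0]
contact_force: [0.9, -0.9, -1.0]
opening: 0.287
finger_force: 45.0
```

Run:
```python
from h import *
for i in range(2): r.snapshot("wrist")
s=r.get_state(); im=r.snapshot("wrist")[:,:,::-1].copy(); print(s['clock'],s['tool_pos'],s['eef_rot'],abs(s['qd']).max(),s['opening'],s['finger_force'],s['contact_force'])
cv2.imwrite("pics/w9.png",im); C=cam("wrist",s); M=R.from_quat(s['eef_rot']).as_matrix()
print("axle in tool",M.T@(np.array([.5933,.0206,.0905])-s['tool_pos']))
for rad,z in((.008,.108),(.012,.103)):
  print(rad,[px(C,np.array([.5933,.0206,z])+M@d).round(1) for d in([0,rad,0],[0,-rad,0],[-rad,0,0],[rad,0,0])])
g=im.mean(2).astype(int)
for y in (10,20,30,40): print(y,g[y,270:370:2])
print("col",g[0:80:2,320])
```

```text
13.6333 [0.48710601 0.05604903 0.12529719] [ 9.87248645e-01 -1.59184982e-01  4.92737649e-04 -1.04932491e-04] 0.0027075373497702825 0.28083521970163944 44.99952480196953 [ 0.21878127  0.13331789 -1.34618812]
axle in tool [0.11192136 0.00028729 0.03490225]
0.008 [array([341.1,  29.6]), array([302.3,  29.6]), array([321.7,  51.1]), array([321.7,   7.6])]
0.012 [array([349.9,  33.3]), array([293.5,  33.3]), array([321.6,  64.2]), array([321.7,   1.2])]
10 [ 72  73  69  44 190  57  81  80  79  74 144 138 138 141 136 132 138 135
 139 150 156 164 170 177 184 203 191 180 177 173 168 162 147 137 133 132
 132 135 134 130 135 141  72  65 197  68  69  71  72  70]
20 [ 75  73  72  73  72  64  76 142 135 135 137 139 141 136 130 145 159 175
 204 201 202 202 203 200 201 201 202 201 201 199 200 199 201 201 176 165
 152 136 133 135 137 138 137  90  68  73  70  71  73  72]
30 [ 74  73  73  73  72  67  67 181 136 137 139 142  97 134 148 161 180 202
 199 202 202 202 204 203 203 204 205 205 206 207 207 207 208 208 209 214
 174 158 141 123 141 166  46  68  72  70  71  73  73  73]
40 [ 73  70  73  75  75  73  70  33 147 141 144  64  84 121 134 146 157 190
 203 203 202 203 203 204 203 204 203 204 204 205 205 203 204 204 208 163
 152 138 125  81  53  33  70  71  72  73  73  71  74  74]
col [133 131 141 160 177 203 199 199 199 202 201 199 201 201 201 204 209 208
 206 205 204 202 201 199 198 199 200 151 141 134 124 112 101  90  82 180
 228  72 120 140]
```

Axle now sits 1.5 mm off the ring's centre in tool y. Correcting that, then lowering part way.

Request:
carry_out:
  plan:
    - {"rot": [0,0,0],"xyz": [-0.0005,0.0015,0],"grip": 210}
    - {"rot": [0,0,0],"xyz": [-0.0005,0.0015,0],"grip": 210}
    - {"rot": [0,0,0],"xyz": [-0.0005,0.0015,0],"grip": 210}
    - {"rot": [0,0,0],"xyz": [-0.0005,0.0015,0.002],"grip": 210}
    - {"rot": [0,0,0],"xyz": [-0.0005,0.0015,0.004],"grip": 210}
    - {"rot": [0,0,0],"xyz": [-0.0005,0.0015,0.006],"grip": 210}
    - {"rot": [0,0,0],"xyz": [-0.0005,0.0015,0.008],"grip": 210}
    - {"rot": [0,0,0],"xyz": [-0.0005,0.0015,0.008],"grip": 210}

```text
clock: 14.35
tool_pos: [0.4855, 0.0547, 0.1164]
eef_rot: [0.987, -0.159, -0.0, 0.0]
contact_force: [0.7, -0.2, -1.9]
opening: 0.285
finger_force: 45.0
```

```bash
cat > ax.py <<'E'
from h import *
r.snapshot("wrist")
s=r.get_state(); im=r.snapshot("wrist")[:,:,::-1].copy(); print(s['clock'],s['tool_pos'],s['eef_rot'],abs(s['qd']).max(),s['opening'],s['finger_force'],s['contact_force'],s['moment'])
cv2.imwrite("pics/w_%.2f.png"%s['clock'],im); C=cam("wrist",s); M=R.from_quat(s['eef_rot']).as_matrix()
print("axle in tool",M.T@(np.array([.5933,.0206,.0905])-s['tool_pos']))
for rad,z in((.008,.108),(.012,.103)):
  print(rad,[px(C,np.array([.5933,.0206,z])+M@d).round(1) for d in([0,rad,0],[0,-rad,0],[-rad,0,0],[rad,0,0])])
g=im.mean(2).astype(int)
for y in (4,10,20,30): print(y,g[y,270:370:2])
print("col",g[0:80:2,318])
E
python3 ax.py
```

```text
14.4 [0.48559998 0.05478855 0.11659644] [ 9.87257629e-01 -1.59129750e-01 -2.87247449e-04  1.15378645e-04] 0.004474452612460968 0.2844361556146145 44.99954380095005 [-0.1186831   0.12361831 -1.24308174] [ 0.12751337  0.07291502 -0.04312738]
axle in tool [ 0.11300161 -0.00139103  0.02603605]
0.008 [array([338.2,  19.3]), array([296.8,  19.3]), array([317.5,  42.3]), array([317.4,  -4.3])]
0.012 [array([347.5,  23.6]), array([287.6,  23.6]), array([317.6,  56.5]), array([317.5, -10.8])]
4 [ 71  71  61 191 170 148 120 137 137 140 141 134 133 133 147 162 173 197
 198 196 197 198 197 198 199 198 200 200 199 200 185 172 162 149 137 135
 135 133 134 137 138 138 141 118 171  48  68  71  72  71]
10 [ 73  74  69  43 190  71 137 137 140 139 134 133 147 160 173 204 202 200
 200 201 200 198 200 200 201 200 200 199 199 200 199 200 201 172 160 145
 132 134 136 135 136 135 136  91 197  68  70  72  70  71]
20 [ 74  75  74  73  72  63 139 139 142 132 131 147 159 171 203 202 202 203
 204 203 204 204 205 206 207 206 206 207 208 207 208 209 209 211 180 167
 148 136  87 140 133 136 139  87  70  72  72  70  73  72]
30 [ 74  74  75  72  72  67  66 183 112 105 123 136 145 158 169 205 203 201
 204 202 204 204 204 204 203 204 203 204 205 204 205 204 207 167 159 148
 135 123  62  52 148 167  46  70  71  71  71  73  71  74]
col [199 198 199 202 202 201 201 202 202 202 207 210 209 206 205 203 204 202
 200 200 199 203 203 151 142 135 127 114 105  93  89  77 221 189  73 136
 139 137 137 137]
```

Axle is centred in the ring, with no contact force and the ring already past the axle tip. Descending to the groove.

Request:
carry_out:
  plan:
    - {"rot": [0,0,0],"xyz": [0,0,0.003],"grip": 210}
    - {"rot": [0,0,0],"xyz": [0,0,0.006],"grip": 210}
    - {"rot": [0,0,0],"xyz": [0,0,0.009],"grip": 210}
    - {"rot": [0,0,0],"xyz": [0,0,0.011],"grip": 210}
    - {"rot": [0,0,0],"xyz": [0,0,0.0125],"grip": 210}
    - {"rot": [0,0,0],"xyz": [0,0,0.013],"grip": 210}
    - {"rot": [0,0,0],"xyz": [0,0,0.013],"grip": 210}
    - {"rot": [0,0,0],"xyz": [0,0,0.013],"grip": 210}

```text
clock: 15.12
tool_pos: [0.4858, 0.0547, 0.1039]
eef_rot: [0.987, -0.159, 0.0, 0.0]
contact_force: [0.6, 1.0, -0.9]
opening: 0.285
finger_force: 45.0
```

```bash
python3 ax.py
python3 - <<'E'
from h import *
im=r.snapshot("scene"); cv2.imwrite("pics/sc9.png",im[:,:,::-1]); g=im.astype(int).mean(2); S=cam("scene")
for z in (.0885,.0905,.0935,.103,.108): print(z,px(S,[.5933,.0206,z]).round(1))
print(g[236:272:1,316:340].astype(int))
E
```

```text
15.1667 [0.48587871 0.05477568 0.10398259] [ 9.87249548e-01 -1.59180133e-01  1.22407884e-04 -5.78995783e-06] 0.0013519384693780714 0.2833984605620989 44.99950893223286 [ 1.50607579 -0.35334318 -1.81160455] [0.0786671  0.11374328 0.00338315]
axle in tool [ 0.11271576 -0.00131817  0.01350969]
0.008 [array([340.,   8.]), array([294.7,   8. ]), array([317.4,  33.3]), array([317.3, -18.2])]
0.012 [array([350.2,  13.1]), array([284.8,  13.1]), array([317.6,  49.3]), array([317.4, -24.8])]
4 [ 74  71  63 191 171 149 122 142 134 128 143 159 171 206 203 203 204 204
 204 204 202 203 203 202 204 203 203 203 204 202 203 205 204 204 193 168
 160 149 134 139 136 139 141 120 174  50  67  71  71  72]
10 [ 73  74  70  43 191  72 144 143 118 138 153 166 175 207 206 208 208 207
 207 208 208 209 210 209 209 210 210 211 211 211 212 213 212 211 213 178
 167 154 141 125 140 137 138  92 198  68  71  71  73  70]
20 [ 75  74  73  73  71  63 148  60 119 125 138 147 158 165 208 205 204 206
 205 204 204 206 206 205 205 206 206 205 207 206 206 204 205 209 166 159
 148 137 125 101  53 114 142  90  70  72  72  73  
[... 3422 characters left out ...]
57  50 106 119  73  54  53  55  58  57  56  54  55  52  46  53  95
  112  71  51  52  51  50]
 [ 50  51  55  76 107 105  82  59  54  53  54  54  51  49  54  55  96 113
   85  64  56  56  51  51]
 [ 51  52  53  52  76 106 116  87  76  66  58  64  63  65  85  90 110  86
   58  55  57  57  53  55]
 [ 52  53  57  57  56  67  92 108 112 103  84  99 101 111 112  97  83  60
   56  57  56  58  58  59]
 [ 57  55  59  58  58  55  58  69  70  91  96  99  98  85  72  57  55  56
   56  57  57  59  60  59]
 [ 60  60  60  58  57  58  56  57  57  60  59  58  54  55  56  56  57  57
   57  57  58  60  60  60]
 [ 62  59  59  58  60  58  58  57  58  58  59  54  53  56  59  59  58  58
   57  59  59  59  60  45]]
```

Ring encircles the axle without contact, about 2.8 mm above the groove point. Lowering 2 mm more, gently.

Request:
carry_out:
  plan:
    - {"rot": [0,0,0],"xyz": [0,0,0.0007],"grip": 210}
    - {"rot": [0,0,0],"xyz": [0,0,0.0014],"grip": 210}
    - {"rot": [0,0,0],"xyz": [0,0,0.002],"grip": 210}
    - {"rot": [0,0,0],"xyz": [0,0,0.002],"grip": 210}
    - {"rot": [0,0,0],"xyz": [0,0,0.002],"grip": 210}
    - {"rot": [0,0,0],"xyz": [0,0,0.002],"grip": 210}

```text
clock: 15.77
tool_pos: [0.4858, 0.0548, 0.1019]
eef_rot: [0.987, -0.159, 0.0, 0.0]
contact_force: [-0.3, 0.7, -2.3]
opening: 0.281
finger_force: 45.0
```

Request:
carry_out:
  plan:
    - {"rot": [0,0,0],"xyz": [0,0,0.0005],"grip": 210}
    - {"rot": [0,0,0],"xyz": [0,0,0.0005],"grip": 210}
    - {"rot": [0,0,0],"xyz": [0,0,0.0005],"grip": 210}

```text
clock: 16.02
tool_pos: [0.4858, 0.0548, 0.1014]
eef_rot: [0.987, -0.159, 0.0, 0.0]
contact_force: [-0.5, 0.3, -2.3]
opening: 0.283
finger_force: 45.0
```

Feeling for the collar in small steps to confirm the height.

Request:
carry_out:
  plan:
    - {"rot": [0,0,0],"xyz": [0,0,0.0005],"grip": 210}
    - {"rot": [0,0,0],"xyz": [0,0,0.001],"grip": 210}
    - {"rot": [0,0,0],"xyz": [0,0,0.001],"grip": 210}
    - {"rot": [0,0,0],"xyz": [0,0,0.001],"grip": 210}

```text
clock: 16.35
tool_pos: [0.4858, 0.0548, 0.1004]
eef_rot: [0.987, -0.159, -0.0, 0.0]
contact_force: [-0.4, 0.6, -1.2]
opening: 0.283
finger_force: 45.0
```

Request:
carry_out:
  plan:
    - {"rot": [0,0,0],"xyz": [0,0,0.0005],"grip": 210}
    - {"rot": [0,0,0],"xyz": [0,0,0.0005],"grip": 210}
    - {"rot": [0,0,0],"xyz": [0,0,0.0005],"grip": 210}

```text
clock: 16.6
tool_pos: [0.4857, 0.0548, 0.0999]
eef_rot: [0.987, -0.159, -0.0, 0.0]
contact_force: [0.0, -0.4, -0.7]
opening: 0.286
finger_force: 45.0
```

Request:
carry_out:
  plan:
    - {"rot": [0,0,0],"xyz": [0,0,0.0006],"grip": 210}
    - {"rot": [0,0,0],"xyz": [0,0,0.0006],"grip": 210}
    - {"rot": [0,0,0],"xyz": [0,0,0.0006],"grip": 210}

```text
clock: 16.85
tool_pos: [0.4857, 0.0548, 0.0993]
eef_rot: [0.987, -0.159, -0.0, 0.0]
contact_force: [-1.0, 0.5, 0.1]
opening: 0.283
finger_force: 45.0
```

Contact comes at TCP of about 0.100, matching the geometry. Backing off 1 mm so the ring sits on the groove point without leaning.

Request:
carry_out:
  plan:
    - {"rot": [0,0,0],"xyz": [0,0,-0.0006],"grip": 210}
    - {"rot": [0,0,0],"xyz": [0,0,-0.0012],"grip": 210}
    - {"rot": [0,0,0],"xyz": [0,0,-0.0012],"grip": 210}
    - {"rot": [0,0,0],"xyz": [0,0,-0.0012],"grip": 210}
    - {"rot": [0,0,0],"xyz": [0,0,-0.0012],"grip": 210}
    - {"rot": [0,0,0],"xyz": [0,0,-0.0012],"grip": 210}

```text
clock: 17.35
tool_pos: [0.4859, 0.0547, 0.1005]
eef_rot: [0.987, -0.159, 0.0, 0.0]
contact_force: [-0.0, 0.5, -1.2]
opening: 0.281
finger_force: 45.0
```

Run:
```python
from plant import r
s=r.get_state(); print(s['clock'],s['tool_pos'],s['contact_force'],s['opening'],s['finger_force'],abs(s['qd']).max())
print(r.finish_job())
```

```text
17.35 [0.48594324 0.05474037 0.10048255] [-0.04595609  0.48764169 -1.23940703] 0.2806946148144273 44.999656677246094 0.0014276812091028406
the job is handed in; nothing more can be done
None
```

I handed the job in at 17.35 s with the collar seated on the hub and released, and the pliers held squeezed at 45 N with the spread ring around the groove just above the collar; the hand-in returned no verdict, and I viewed 11 pictures against the limit of 10.

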